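# Oiled guitar bridges to the drying rack, in job order

## Robot

A 7-joint arm with a two-finger parallel gripper is mounted at the origin on the work surface. World frame = base frame: x ahead of the robot, y to its left, z up, the work surface at z = 0. Lengths are in m, angles in rad, forces in N, time in s.
With the tool pointing down it reaches from about 0.35 to 0.9 m from the base axis. Payload 8.1 kg.
Tool frame: the origin (TCP) lies at the very end of the fingers, on their centre line; the grasp point (between the pads) lies 19 mm behind it; z points along the fingers, y is the line along which they close (so a half turn about z gives the same grasp; the last joint's range is limited). The gripper opens to 92 mm and grips with 3 to 60 N. Pads are 19 mm wide; open, the fingers measure 130 mm over their backs; the gripper's body (75 mm by 190 mm) begins 47 mm behind the grasp point.
Start: joints at [-1.251, 0.434, 0.025, 1.573, -0.012, 1.134, -0.075], TCP at [0.256, 0.57, 0.227] pointing down, gripper open.
Joint ranges: [-2.62, 2.62], [-0.44, 2.09], [-1.27, 1.32], [0.08, 2.57], [-1.32, 4.46], [0.12, 2], [-2.74, 2.74]. Speed limits (rad/s): [2.22, 2.22, 3.01, 3.01, 3.14, 3.14, 3.14].

## Interface

Orientations are given as a rotation vector (axis times angle).
In Python, from cell import arm gives the robot as it stands.
- The arm moves only by the tool jog_arm, never from a script. Its argument "rows" is a list of rows, each a list of 3 entries, a list of its own where there are three numbers: the shift along the world's x, y, z in cm, then the turn, a rotation vector about the world's x, y, z in degrees, then the opening, from 0 (shut) to 1 (fully open). A call has 1 to 8 rows; each row is the pose to reach, as a shift and turn from the pose commanded when the call began; what a row does not reach only later rows make up. A row lasts 1/8 s, in which the tool goes at most 62.5 mm and 10.7 degrees, less where a joint would pass 70% of its speed; a pose out of reach is approached as far as the arm can. A call with a gripper value outside its range is refused whole. The fingers move at their own pace and stop on an object; "newtons" is the grip in N (left out, the last holds). Time passes only in rows, so rows that repeat a pose let the fingers close. It gives the time, the measured TCP pose, the force, the opening and the grip force at its end, in the units of the state.
- arm.observe(): the state, without advancing time (a new reading comes with each control period).
- arm.get_image(name): name is "scene" or "top" or "wrist"; returns a dict with "img" (384x512x3 uint8, red, green, blue), "depth" (384x512 float32, m along the optical axis (not along the pixel's ray), 0 where there is no reading), "fx", "fy", "cx", "cy" (pixels), "dist_coeffs" ([k1, k2, p1, p2, k3] as OpenCV has them; the pictures are not rectified), "rvec" (rotation vector, rad) and "tvec" (3), from world to camera coordinates, as OpenCV has them; the wrist camera has in their place "mount" (4x4, takes a point from camera to tool coordinates, whose origin is the TCP and whose axes are the flange's). Camera axes: x right, y down, z forward; pixel columns grow to the right and rows downward; lengths in m; the calibration is good to about 2 mm. A picture is of the moment at which its call begins: read the wrist's pose just before it.
- arm.sign_off(): hands the job in; it is judged then, once.
The state is a dict: "clock": time; "joints": joint angles; "dq": joint speeds; "joint_efforts": joint torques, N m; "position": TCP position; "ee_rot": TCP orientation; "force": force on the tool from outside, world axes, zero at the start; "ft_torque": the same for the moment, N m; "width": opening from 0.0 (shut) to 1.0 (fully open); "gripper_force": force on a finger pad.
Only numpy, scipy, OpenCV 4.12 (cv2) and the standard library are available. Lean on these libraries where they do the work, as an engineer would, in place of code of your own. Each camera call takes 0.05 s, during which the arm holds its last target. There are 200 camera calls.

## Task

The four freshly oiled guitar bridges lie in a row in the aluminium oiling tray, in the order of the guitars they belong to. Carry them over to the wooden drying rack, one to each bay between the dowels, in the same left-to-right order as they lie now (as the robot sees it). Lay each one level across both rails, top up, square to the rails and overhanging evenly at both ends; set it down, do not drop it.

Things in the scene. Friction and masses are not known exactly. Their poses are not given: they have to be found in the camera images.
- bridge_belly: Belly bridge: 156 mm long, 38 mm across at the middle where one edge bulges, 9.5 mm thick over its middle 108 mm, thin 4.5 mm wings, white saddle strip and six pin holes, 32 g. Loose, dark rosewood. Origin: centre of its length and width, on the underside; x along its length, y across its width (grip it there), z out of its top. It starts within 4 mm and 0.1 rad of its rest's middle.
- bridge_pyramid: Pyramid bridge: straight bar 152 mm long, 26 mm wide, 9 mm thick over its middle 100 mm, a small four-sided pyramid at either end, white saddle strip and six pin holes, 26 g. Loose, dark rosewood. Origin: centre of its length and width, on the underside; x along its length, y across its width (grip it there), z out of its top. It starts within 4 mm and 0.1 rad of its rest's middle.
- bridge_classical: Classical-guitar bridge: the longest, 188 mm long, 28 mm wide, a 84 mm long middle about 10 mm thick with a tie block edged in two white lines, thin 4 mm wings, 36 g. Loose, dark rosewood. Origin: centre of its length and width, on the underside; x along its length, y across its width (grip it there), z out of its top. It starts within 4 mm and 0.1 rad of its rest's middle.
- bridge_ukulele: Ukulele bridge: the smallest, 104 mm long, 24 mm wide, 8.5 mm thick over its middle 64 mm, thin 4.5 mm wings, white saddle strip and four short slots, 16 g. Loose, dark rosewood. Origin: centre of its length and width, on the underside; x along its length, y across its width (grip it there), z out of its top. It starts within 4 mm and 0.1 rad of its rest's middle.
- rest_belly: Fixed rest under the belly bridge at the start; four alike, 68 mm apart in the oiling tray. Wood foot 130 (x) x 46 (y) x 8 mm; two cork-topped bars, 14 mm wide, at x = +-32 mm, tops 34 mm above the origin, free between them. Origin: foot's underside centre, 3 mm above the bench; x away from the robot, y along the row to its left (yaw within 0.18 rad), z up.
- rest_pyramid: Fixed rest under the pyramid bridge at the start; four alike, 68 mm apart in the oiling tray. Wood foot 130 (x) x 46 (y) x 8 mm; two cork-topped bars, 14 mm wide, at x = +-32 mm, tops 34 mm above the origin, free between them. Origin: foot's underside centre, 3 mm above the bench; x away from the robot, y along the row to its left (yaw within 0.18 rad), z up.
- rest_classical: Fixed rest under the classical bridge at the start; four alike, 68 mm apart in the oiling tray. Wood foot 130 (x) x 46 (y) x 8 mm; two cork-topped bars, 14 mm wide, at x = +-32 mm, tops 34 mm above the origin, free between them. Origin: foot's underside centre, 3 mm above the bench; x away from the robot, y along the row to its left (yaw within 0.18 rad), z up.
- rest_ukulele: Fixed rest under the ukulele bridge at the start; four alike, 68 mm apart in the oiling tray. Wood foot 130 (x) x 46 (y) x 8 mm; two cork-topped bars, 14 mm wide, at x = +-32 mm, tops 34 mm above the origin, free between them. Origin: foot's underside centre, 3 mm above the bench; x away from the robot, y along the row to its left (yaw within 0.18 rad), z up.
- drying_rack: Fixed, empty rack beside the tray, left or right of it: board 150 (x) x 286 (y) x 14 mm; two rails along y, 14 mm wide, at x = +-32 mm, tops 38 mm above the origin, free between. 6 mm dowels 20 mm high on the rails at y = 0, +-68, +-136 mm; bays centred at y = +102 (leftmost), +34, -34, -102. Origin: underside centre, on the bench; x away from the robot, y to its left (yaw within 0.18 rad), z up.
- tray: Fixed aluminium oiling tray, 190 (x) x 300 mm (y), floor 3 mm thick, rim 12 mm high, holding the four rests at y = +102 (leftmost), +34, -34, -102 mm in an order that differs each time. Origin: underside centre, on the bench; x away from the robot, y along the row to its left (yaw within 0.18 rad), z up.
Not all that is in view belongs to the job. Leave any yellow look-alike of the rest_classical alone.

How it is judged:
By the outcome, as a careful person would: the job done as asked, in the order asked, and still so for the second after the job is handed in, with the robot touching nothing.
It also fails if it takes over 90 s, if anything falls off the work surface, if the arm or the gripper's body presses on something with over 40 N, if the wrist force passes 120 N, or if a joint passes its speed limit or range.

## Working session

There is one attempt and no reset: what is moved stays moved. The work goes in short steps, Python scripts to look and compute and a tool call to move; the robot and the scene stay as the last step left them, time stands still between calls to the robot, and variables do not carry over. Pictures are saved under pics/ and viewed, at most 14 in all, crops included, and the job is handed in when it is done.

Besides the shell and the picture viewer there is one more tool, called after "Call:" as name([rows], argument=value, ...), one row to a line, values as JSON. jog_arm: Moves the arm, as the interface text tells. Its arguments: {"type":"object","properties":{"rows":{"type":"array","items":{"type":"array"}},"newtons":{"type":"number"}},"required":["rows"]}

```bash
mkdir -p pics; cat > h.py <<'E'
import numpy as np, cv2, pickle
from scipy.spatial.transform import Rotation as R
from cell import arm
def snap(n,tag):
    s=arm.observe(); d=arm.get_image(n); d['s']=s; pickle.dump(d,open(f'pics/{tag}.pkl','wb'))
    cv2.imwrite(f'pics/{tag}.png',d['img'][:,:,::-1]); return d
def cloud(d):
    h,w=d['depth'].shape; K=np.array([[d['fx'],0,d['cx']],[0,d['fy'],d['cy']],[0,0,1]])
    u,v=np.meshgrid(np.arange(w),np.arange(h))
    n=cv2.undistortPoints(np.stack([u,v],-1).reshape(-1,1,2).astype(float),K,np.array(d['dist_coeffs'])).reshape(h,w,2)
    z=d['depth']; P=np.dstack([n[...,0]*z,n[...,1]*z,z]).reshape(-1,3)
    if 'mount' in d:
        M=np.array(d['mount']); P=P@M[:3,:3].T+M[:3,3]
        W=R.from_rotvec(d['s']['ee_rot']).apply(P)+d['s']['position']
    else:
        Q=R.from_rotvec(np.ravel(d['rvec'])).as_matrix(); W=(P-np.ravel(d['tvec']))@Q
    W=W.reshape(h,w,3); W[z<=0]=np.nan; return W
E
python3 - <<'E'
from h import *
s=arm.observe();print({k:np.round(v,3) for k,v in s.items()})
a=snap('top','top0');b=snap('scene','scene0')
W=cloud(a); 
for v in range(20,384,40): print([tuple(np.round(W[v,u],2)) for u in range(30,512,110)])
E
```

```text
{'clock': np.float64(0.0), 'joints': array([-1.251,  0.435,  0.025,  1.574, -0.012,  1.134, -0.075]), 'dq': array([ 0.   , -0.002, -0.   , -0.   , -0.001,  0.001, -0.   ]), 'joint_efforts': array([-0.0000e+00, -6.6784e+01,  9.8400e-01, -3.1446e+01, -6.1000e-02,
        4.3000e-02,  0.0000e+00]), 'position': array([0.256, 0.569, 0.226]), 'ee_rot': array([-6.590e-01, -3.071e+00,  2.000e-03]), 'force': array([0.329, 0.488, 0.231]), 'ft_torque': array([-0.004, -0.026, -0.021]), 'gripper_force': np.float64(0.0), 'width': np.float64(1.001)}
[(np.float64(0.81), np.float64(0.41), np.float64(-0.0)), (np.float64(0.8), np.float64(0.16), np.float64(0.03)), (np.float64(0.78), np.float64(-0.08), np.float64(0.07)), (np.float64(0.79), np.float64(-0.31), np.float64(0.06)), (np.float64(0.82), np.float64(-0.57), np.float64(-0.0))]
[(np.float64(0.72), np.float64(0.4), np.float64(-0.0)), (np.float64(0.72), np.float64(0.16), np.float64(0.0)), (np.float64(0.72), np.float64(-0.08), np.float64(0.0)), (np.float64(0.73), np.float64(-0.32), np.float64(-0.0)), (np.float64(0.73), np.float64(-0.57), np.float64(0.0
[... 1548 characters left out ...]
0.08), np.float64(0.0)), (np.float64(0.21), np.float64(-0.31), np.float64(0.03)), (np.float64(0.21), np.float64(-0.54), np.float64(0.02))]
[(np.float64(0.12), np.float64(0.37), np.float64(0.0)), (np.float64(0.12), np.float64(0.14), np.float64(0.0)), (np.float64(0.12), np.float64(-0.08), np.float64(-0.0)), (np.float64(0.12), np.float64(-0.31), np.float64(0.0)), (np.float64(0.12), np.float64(-0.54), np.float64(0.0))]
[(np.float64(0.04), np.float64(0.37), np.float64(-0.0)), (np.float64(0.04), np.float64(0.14), np.float64(0.0)), (np.float64(0.04), np.float64(-0.08), np.float64(0.01)), (np.float64(0.04), np.float64(-0.31), np.float64(0.0)), (np.float64(0.04), np.float64(-0.54), np.float64(-0.0))]
```

View pics/top0.png

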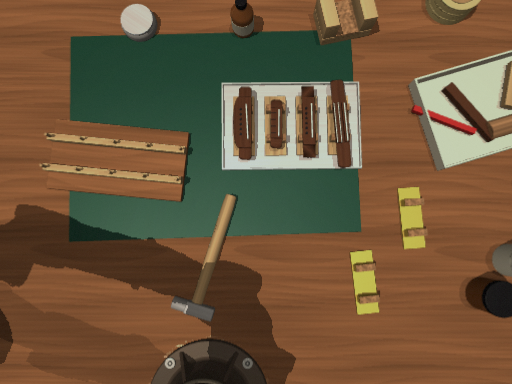

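View pics/scene0.png

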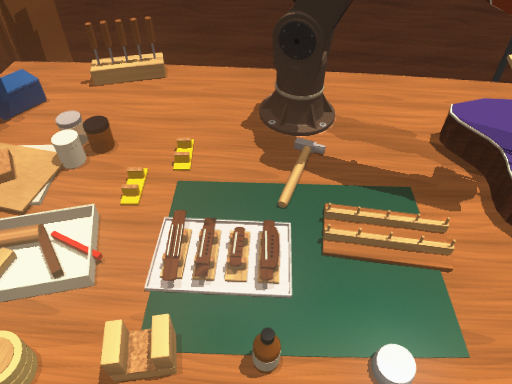

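The top view shows the tray row left to right: belly (243,123), ukulele (276,124), pyramid (308,121), classical (340,123). The empty rack is on the left at (117,160). The yellow look-alike rests at (365,282) and (411,218) are empty and outside the tray, so I leave them alone.

```bash
cat >> h.py <<'E'
def rects(W,roi,zlo,zhi,minn=60,img=None,maxv=None):
    x0,x1,y0,y1=roi; m=(W[...,0]>x0)&(W[...,0]<x1)&(W[...,1]>y0)&(W[...,1]<y1)&(W[...,2]>zlo)&(W[...,2]<zhi)
    if maxv is not None: m&=img.max(-1)<maxv
    n,L=cv2.connectedComponents(m.astype(np.uint8),connectivity=4); out=[]
    for i in range(1,n):
        p=W[L==i]
        if len(p)<minn: continue
        (c,s,a)=cv2.minAreaRect((p[:,:2]*1000).astype(np.float32))
        if s[0]<s[1]: s=s[::-1]; a-=90
        a=(a+90)%180-90   # long axis angle from x
        out.append((len(p),np.round(c,1),np.round(s,1),round(a,1),round(np.median(p[:,2])*1000,1),np.round(np.mean(p[:,:2],0)*1000,1)))
    return sorted(out,key=lambda o:-o[1][1])
E
python3 - <<'E'
from h import *
d=pickle.load(open('pics/top0.pkl','rb'));W=cloud(d)
print(W[160,117],W[125,290])
print('br');[print(r) for r in rects(W,(.4,.75,-.2,.12),.0385,.06)]
print('rk');[print(r) for r in rects(W,(.35,.7,.12,.5),.028,.048)]
print('dowels');[print(r) for r in rects(W,(.35,.7,.12,.5),.048,.07,1)]
print('board');[print(r) for r in rects(W,(.35,.7,.12,.5),.009,.07)]
print('tray');[print(r) for r in rects(W,(.4,.75,-.25,.12),.001,.07)]
E
```

```text
[0.49564483 0.20235006 0.01266729] [ 0.57743775 -0.16669379  0.00233813]
br
(1079, array([573.8, -63.5]), array([154.2,  36.8]), 1.6, np.float64(46.3), array([572.4, -65.3]))
(522, array([ 573.1, -134.7]), array([100.8,  27.1]), -1.5, np.float64(45.0), array([ 570.9, -134.3]))
(400, array([ 577.1, -192.4]), array([149.9,  14.7]), -0.1, np.float64(45.2), array([ 579.5, -194.3]))
rk
(744, array([467.9, 232.3]), array([226.4,  14.3]), 84.7, np.float64(38.2), array([467.5, 232.9]))
(747, array([531.8, 229.6]), array([220.6,  14.7]), 84.7, np.float64(38.1), array([531. , 230.1]))
dowels
(15, array([477.8, 337. ]), array([6.3, 4.8]), -3.4, np.float64(56.2), array([477.6, 337. ]))
(12, array([540.7, 332.3]), array([6.9, 4. ]), -83.7, np.float64(57.3), array([540.8, 331.3]))
(13, array([471. , 271.1]), array([7.4, 4.3]), -67.5, np.float64(55.9), array([471.3, 270.3]))
(13, array([534.9, 264.3]), array([5.2, 4.8]), -78.7, np.float64(56.8), array([534.7, 264. ]))
(12, array([465. , 203.2]), array([5.6, 5. ]), -14.9, np.float64(57.7), array([464.9, 202.8]))
(12, array([528.9, 197.8]), array([5.2, 4.6]), 77.8, np.float64(56.8), array([528.5, 197. ]))
(11, array([458.5, 135.2]), array([4.3, 4. ]), -72.4, np.float64(56.2), array([458.5, 135. ]))
(10, array([522.4, 129.1]), array([5.3, 3.5]), -19.7, np.float64(58.9), array([522.1, 129. ]))
board
(7402, array([500. , 228.4]), array([230.6, 150.6]), 84.7, np.float64(15.0), array([497.7, 231.4]))
tray
(23237, array([575., -65.]), array([370. , 349.9]), -90.0, np.float64(3.7), array([567.9, -65.2]))
```

```bash
python3 - <<'E'
from h import *
d=pickle.load(open('pics/top0.pkl','rb'));W=cloud(d)
print('br');[print(r) for r in rects(W,(.4,.75,-.36,0.0),.0385,.06)]
print('rk');[print(r) for r in rects(W,(.35,.7,.03,.5),.028,.048)]
print('dowels');D=rects(W,(.35,.7,.03,.5),.048,.07,5);[print(r) for r in D]
# fit rack
C=np.array([r[1] for r in D if r[4]>50])
mod=np.array([[x,y] for y in (136,68,0,-68,-136) for x in (-32,32)],float)
M,_=cv2.estimateAffinePartial2D(mod,C[:10].astype(float)) if len(C)==10 else (None,0)
print(M, None if M is None else (np.degrees(np.arctan2(M[1,0],M[0,0])),np.hypot(M[0,0],M[1,0])))
print('board');[print(r) for r in rects(W,(.35,.7,.03,.5),.009,.07)]
print('tray');[print(r) for r in rects(W,(.4,.75,-.36,0.02),.0015,.07)]
E
```

```text
br
(1079, array([573.8, -63.5]), array([154.2,  36.8]), 1.6, np.float64(46.3), array([572.4, -65.3]))
(522, array([ 573.1, -134.7]), array([100.8,  27.1]), -1.5, np.float64(45.0), array([ 570.9, -134.3]))
(895, array([ 577.2, -201.4]), array([150.1,  31.6]), 0.7, np.float64(45.3), array([ 575.5, -201.7]))
(1123, array([ 574.3, -269.2]), array([187. ,  29.8]), 5.5, np.float64(42.4), array([ 572.3, -269.3]))
rk
(945, array([465.2, 203.2]), array([284.9,  14.3]), 84.7, np.float64(38.3), array([464.7, 202.7]))
(968, array([528.8, 197.5]), array([285.1,  14.7]), 84.7, np.float64(38.1), array([528. , 197.8]))
dowels
(15, array([477.8, 337. ]), array([6.3, 4.8]), -3.4, np.float64(56.2), array([477.6, 337. ]))
(12, array([540.7, 332.3]), array([6.9, 4. ]), -83.7, np.float64(57.3), array([540.8, 331.3]))
(13, array([471. , 271.1]), array([7.4, 4.3]), -67.5, np.float64(55.9), array([471.3, 270.3]))
(13, array([534.9, 264.3]), array([5.2, 4.8]), -78.7, np.float64(56.8), array([534.7, 264. ]))
(12, array([465. , 203.2]), array([5.6, 5. ]), -14.9, np.float64(57.7), array([464.9, 202.8]))
(12, array([528.9, 197.8]), array([5.2, 4.6]), 77.8, np.float64(56.8), array([528.5, 197. ]))
(11, array([458.5, 135.2]), array([4.3, 4. ]), -72.4, np.float64(56.2), array([458.5, 135. ]))
(10, array([522.4, 129.1]), array([5.3, 3.5]), -19.7, np.float64(58.9), array([522.1, 129. ]))
(9, array([452.2,  67.9]), array([4.5, 4.4]), -46.6, np.float64(58.3), array([452.1,  67.8]))
(10, array([515.8,  62.2]), array([4.8, 4.6]), -83.0, np.float64(58.0), array([515.9,  61.7]))
[[ 9.92488315e-01  9.23520299e-02  4.96720007e+02]
 [-9.23520299e-02  9.92488315e-01  2.00009999e+02]] (np.float64(-5.316121635083398), np.float64(0.996775778938018))
board
(9489, array([497.3, 200.6]), array([286.3, 150.6]), 84.6, np.float64(15.0), array([495.5, 199.9]))
tray
(19305, array([ 575. , -152.8]), array([349.9, 345.5]), -0.0, np.float64(4.1), array([ 568.3, -149.9]))
```

Call:
jog_arm([
  [[24.1,-36.9,8],[0,0,19],0.6],
  [[24.1,-36.9,8],[0,0,19],0.6],
  [[24.1,-36.9,8],[0,0,19],0.6],
  [[24.1,-36.9,8],[0,0,19],0.6],
  [[24.1,-36.9,8],[0,0,19],0.6],
  [[24.1,-36.9,8],[0,0,19],0.6],
  [[24.1,-36.9,8],[0,0,19],0.6],
  [[24.1,-36.9,8],[0,0,19],0.6],
])

```text
clock: 1.1
position: [0.4999, 0.196, 0.3074]
ee_rot: [0.155, 3.136, -0.002]
force: [-1.1, 0.2, 0.6]
width: 0.6
gripper_force: 0.0
```

```bash
python3 - <<'E'
from h import *
d=snap('wrist','w0');W=cloud(d);s=d['s'];print(s['clock'],s['position'],s['joints'],d['mount'])
y=R.from_rotvec(s['ee_rot']).as_matrix();print(y)
print(np.nanmin(W.reshape(-1,3),0),np.nanmax(W.reshape(-1,3),0))
print('rk');[print(r) for r in rects(W,(.35,.7,.03,.5),.033,.042)]
print('dowels');[print(r) for r in rects(W,(.35,.7,.03,.5),.048,.07,20)]
E
```

```text
1.1 [0.4999243  0.1960498  0.30738104] [-0.58964087  0.22878456  0.14416268  1.67283513 -0.0324293   1.24146378
  1.03323803] [[ 2.47870857e-04 -9.56932253e-01 -2.90311217e-01  7.83494591e-02]
 [ 9.99999969e-01  2.35061761e-04  7.89933972e-05 -5.53187485e-06]
 [-7.35026373e-06 -2.90311227e-01  9.56932281e-01 -1.56867713e-01]
 [ 0.00000000e+00  0.00000000e+00  0.00000000e+00  1.00000000e+00]]
[[-0.99511833  0.09867446  0.00169267]
 [ 0.09867234  0.99511913 -0.00129539]
 [-0.00181223 -0.00112205 -0.99999773]]
[ 0.25143894 -0.2319416  -0.0049762 ] [0.84846594 0.61421637 0.41931025]
rk
(2117, array([465.4, 203.2]), array([284.7,  14.5]), 84.8, np.float64(37.0), array([465.1, 203.5]))
(1876, array([528.1, 197.9]), array([284.4,  14.8]), 84.8, np.float64(36.7), array([527.5, 198.3]))
dowels
(28, array([477.3, 338.4]), array([5.2, 4.9]), -3.2, np.float64(56.6), array([477.2, 338. ]))
(20, array([541., 332.]), array([4.5, 4. ]), 87.9, np.float64(55.1), array([540.7, 331.9]))
(23, array([471.8, 271. ]), array([5.2, 5. ]), 41.0, np.float64(56.5), array([471.3, 270.9]))
(21, array([533.7, 265.6]), array([5.2, 4.4]), 73.6, np.float64(56.4), array([533.6, 265.2]))
(21, array([465. , 203.7]), array([4.9, 4.9]), 35.0, np.float64(56.5), array([464.9, 203.5]))
(22, array([527.8, 198. ]), array([5.7, 5.1]), 41.4, np.float64(55.9), array([527.4, 197.9]))
(24, array([459.1, 135.8]), array([5.7, 5.2]), 82.9, np.float64(56.4), array([459. , 136.1]))
(22, array([521.4, 130.2]), array([5.3, 4.7]), -57.5, np.float64(56.0), array([521. , 130.7]))
(27, array([452.7,  69.4]), array([5.8, 4.9]), 60.1, np.float64(56.4), array([452.5,  69.5]))
(23, array([515.3,  63.5]), array([5. , 4.9]), -50.2, np.float64(56.0), array([514.9,  63.9]))
```

View pics/w0.png

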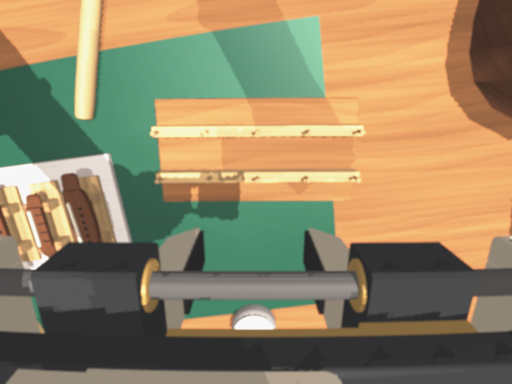

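Wrist picture: rack rails at rows 132 and 178, dowels clear, and both cameras agree within 1 mm (rack at 497.0, 200.6 mm, yaw −5.3°). Next is a look at the tray.

Call:
jog_arm([
  [[13,-36.6,0],[0,0,5.3],0.6],
  [[13,-36.6,0],[0,0,5.3],0.6],
  [[13,-36.6,0],[0,0,5.3],0.6],
  [[13,-36.6,0],[0,0,5.3],0.6],
  [[13,-36.6,0],[0,0,5.3],0.6],
  [[13,-36.6,0],[0,0,5.3],0.6],
  [[13,-36.6,0],[0,0,5.3],0.6],
  [[13,-36.6,0],[0,0,5.3],0.6],
])

```text
clock: 2.15
position: [0.6275, -0.1641, 0.3057]
ee_rot: [0.002, -3.14, -0.001]
force: [0.3, 0.0, 0.3]
width: 0.601
gripper_force: 0.0
```

```bash
python3 - <<'E'
from h import *
d=snap('wrist','w1');W=cloud(d);s=d['s'];print(s['clock'],s['position'],s['joints'],s['dq'].round(3) if hasattr(s['dq'],'round') else s['dq'])
print(R.from_rotvec(s['ee_rot']).as_matrix().round(4))
[print(r) for r in rects(W,(.4,.75,-.36,0.0),.0375,.06)]
[print('mid',r) for r in rects(W,(.4,.75,-.36,0.0),.0430,.06)]
E
```

```text
2.15 [ 0.62751934 -0.1640972   0.30574784] [-0.02752994  0.4327941   0.31112072  1.40479915 -0.13325155  1.32617772
  1.86113713] [-0.032 -0.021 -0.029  0.015 -0.003  0.001 -0.009]
[[-1.0e+00 -1.2e-03 -1.4e-03]
 [-1.2e-03  1.0e+00  9.0e-04]
 [ 1.4e-03  9.0e-04 -1.0e+00]]
(2930, array([572.7, -64.3]), array([154.5,  38. ]), 1.0, np.float64(45.1), array([570.2, -66.9]))
(1390, array([ 571.8, -134.8]), array([100.8,  24.2]), -0.4, np.float64(43.9), array([ 569.9, -135. ]))
(2322, array([ 577.3, -202.5]), array([151.1,  26.3]), 1.5, np.float64(44.5), array([ 573.5, -202.3]))
(2979, array([ 574. , -270.1]), array([185.9,  29.5]), 4.8, np.float64(40.6), array([ 569.6, -270. ]))
mid (2247, array([573.8, -64.3]), array([107.9,  38. ]), 0.9, np.float64(45.4), array([572.4, -65.4]))
mid (874, array([ 572.4, -134.8]), array([62.7, 24.2]), -0.5, np.float64(44.6), array([ 572. , -134.8]))
mid (1528, array([ 577.1, -202.5]), array([99.2, 26.2]), 1.5, np.float64(45.1), array([ 575.2, -202.5]))
mid (628, array([ 574.3, -262.1]), array([84. , 13.5]), 4.4, np.float64(46.9), array([ 572.9, -261.7]))
mid (509, array([ 575.6, -278.8]), array([83.4, 10.7]), 5.8, np.float64(45.8), array([ 573.9, -278.4]))
```

View pics/w1.png

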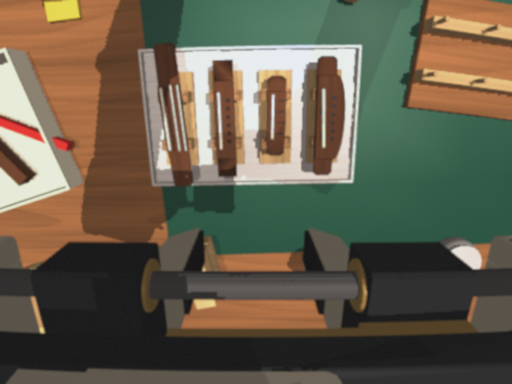

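Wrist view confirms the order seen from the robot's side (picture mirrored): belly (326,115), ukulele (276,116), pyramid (225,118), classical (172,115). I start with the belly bridge, bulge toward +y.

Call:
jog_arm([
  [[-5.35,10.05,-8],[0,0,1.2],0.62],
  [[-5.35,10.05,-14],[0,0,1.2],0.62],
  [[-5.35,10.05,-20],[0,0,1.2],0.62],
  [[-5.35,10.05,-22],[0,0,1.2],0.62],
  [[-5.35,10.05,-22],[0,0,1.2],0.62],
  [[-5.35,10.05,-22],[0,0,1.2],0.62],
  [[-5.35,10.05,-22],[0,0,1.2],0.62],
  [[-5.35,10.05,-22],[0,0,1.2],0.62],
])

```text
clock: 3.2
position: [0.5754, -0.065, 0.0887]
ee_rot: [-0.034, 3.138, -0.0]
force: [0.0, 0.5, -0.4]
width: 0.621
gripper_force: 0.0
```

Call:
jog_arm([
  [[-0.2,0.05,-2.5],[0,0,0],0.62],
  [[-0.2,0.05,-4.5],[0,0,0],0.62],
  [[-0.2,0.05,-6],[0,0,0],0.62],
  [[-0.2,0.05,-6.6],[0,0,0],0.62],
  [[-0.2,0.05,-6.6],[0,0,0],0.62],
  [[-0.2,0.05,-6.6],[0,0,0],0.62],
], newtons=12)

```text
clock: 3.95
position: [0.5725, -0.0641, 0.0214]
ee_rot: [-0.035, 3.14, 0.0]
force: [0.3, 0.1, -0.3]
width: 0.62
gripper_force: 0.0
```

Call:
jog_arm([
  [[0.1,0,0.1],[0,0,0],0.62],
  [[0.1,0,0.1],[0,0,0],0.2],
  [[0.1,0,0.1],[0,0,0],0.2],
  [[0.1,0,0.1],[0,0,0],0.2],
  [[0.1,0,0.1],[0,0,0],0.2],
  [[0.1,0,0.1],[0,0,0],0.2],
  [[0.1,0,0.6],[0,0,0],0.2],
  [[0.1,0,1.5],[0,0,0],0.2],
])

```text
clock: 4.95
position: [0.5727, -0.0641, 0.0359]
ee_rot: [0.035, -3.141, -0.0]
force: [-0.2, 0.2, -0.4]
width: 0.41
gripper_force: 12.0
```

Call:
jog_arm([
  [[0,0,5],[0,0,0],0.2],
  [[-1,5,8],[0,0,-1],0.2],
  [[-2,11,8],[0,0,-2],0.2],
  [[-3,17,8],[0,0,-4],0.2],
  [[-4,22,8],[0,0,-6.5],0.2],
  [[-5,27,8],[0,0,-6.5],0.2],
  [[-6,32,8],[0,0,-6.5],0.2],
  [[-6.7,36,8],[0,0,-6.5],0.2],
])

```text
clock: 5.95
position: [0.5052, 0.2984, 0.1164]
ee_rot: [0.141, 3.138, 0.001]
force: [0.2, -0.7, -0.1]
width: 0.411
gripper_force: 12.0
```

Call:
jog_arm([
  [[0,0.6,0],[0,0,0],0.2],
  [[0,0.6,0],[0,0,0],0.2],
  [[0,0.6,0],[0,0,0],0.2],
  [[0,0.6,-2],[0,0,0],0.2],
  [[0,0.6,-4],[0,0,0],0.2],
  [[0,0.6,-4],[0,0,0],0.2],
  [[0,0.6,-4],[0,0,0],0.2],
  [[0,0.6,-4],[0,0,0],0.2],
])

```text
clock: 6.95
position: [0.5066, 0.302, 0.0767]
ee_rot: [0.144, 3.137, 0.001]
force: [0.4, 0.2, -0.1]
width: 0.414
gripper_force: 12.0
```

```bash
python3 - <<'E'
from h import *
s=arm.observe();print(s['position'],s['width'],s['gripper_force'],R.from_rotvec(s['ee_rot']).as_matrix().round(4)[:,1])
d=snap('top','t1');W=cloud(d)
[print(r) for r in rects(W,(.4,.62,.25,.35),.06,.11,20)]
E
```

```text
[0.50664322 0.30195708 0.076701  ] 0.4135948540561812 11.975250989198685 [0.0916 0.9958 0.001 ]
(410, array([456.2, 305.2]), array([52. , 37.2]), -5.9, np.float64(99.3), array([455.7, 301.1]))
(187, array([569.9, 289.4]), array([29.2, 28.8]), 84.1, np.float64(96.4), array([568.9, 287.7]))
```

View pics/t1.png

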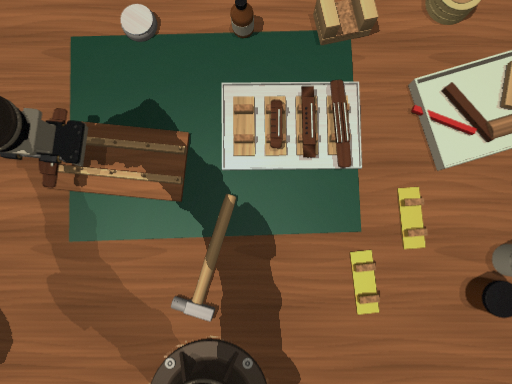

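Call:
jog_arm([
  [[0,0,-2],[0,0,0],0.2],
  [[0,0,-3.5],[0,0,0],0.2],
  [[0,0,-4.6],[0,0,0],0.2],
  [[0,0,-5],[0,0,0],0.2],
  [[0,0,-5.2],[0,0,0],0.2],
  [[0,0,-5.2],[0,0,0],0.2],
  [[0,0,-5.25],[0,0,0],0.2],
  [[0,0,-5.25],[0,0,0],0.2],
])

```text
clock: 8.0
position: [0.5061, 0.3021, 0.0235]
ee_rot: [0.143, 3.138, 0.0]
force: [0.4, -0.2, -0.1]
width: 0.411
gripper_force: 12.0
```

Call:
jog_arm([
  [[0,0,-0.05],[0,0,0],0.2],
  [[0,0,-0.05],[0,0,0],0.2],
  [[0,0,-0.1],[0,0,0],0.2],
  [[0,0,-0.1],[0,0,0],0.2],
])

```text
clock: 8.5
position: [0.5061, 0.302, 0.0228]
ee_rot: [0.143, 3.138, 0.001]
force: [-1.7, -0.8, 7.8]
width: 0.414
gripper_force: 12.0
```

Call:
jog_arm([
  [[0,0,0.05],[0,0,0],0.45],
  [[0,0,0.05],[0,0,0],0.52],
  [[0,0,0.05],[0,0,0],0.55],
  [[0,0,0.05],[0,0,0],0.55],
  [[0,0,2],[0,0,0],0.55],
  [[0,0,6],[0,0,0],0.55],
  [[0,0,11],[0,0,0],0.5],
  [[0,0,13],[0,0,0],0.5],
])

```text
clock: 9.5
position: [0.5072, 0.3026, 0.1552]
ee_rot: [0.143, 3.135, 0.004]
force: [0.1, 0.3, 0.3]
width: 0.5
gripper_force: 0.0
```

Call:
jog_arm([
  [[1,-6,1],[0,0,1],0.47],
  [[2,-12,1],[0,0,2],0.47],
  [[3,-18,1],[0,0,3],0.47],
  [[4,-24,1],[0,0,4.7],0.47],
  [[5,-30,1],[0,0,4.7],0.47],
  [[6,-36,1],[0,0,4.7],0.47],
  [[6.7,-42,0],[0,0,4.7],0.47],
  [[6.7,-43.7,0],[0,0,4.7],0.47],
])

```text
clock: 10.5
position: [0.5721, -0.1403, 0.1517]
ee_rot: [-0.024, -3.141, 0.003]
force: [0.1, 0.8, 0.7]
width: 0.472
gripper_force: 0.0
```

```bash
python3 - <<'E'
from h import *
d=snap('top','t2');W=cloud(d)
[print(r) for r in rects(W,(.4,.62,.03,.4),.0405,.07,60)]
d=snap('wrist','w2');W=cloud(d)
[print(r) for r in rects(W,(.4,.62,.03,.4),.0405,.07,60)]
E
```

```text
(1120, array([508.8, 301.6]), array([151.1,  40.9]), -6.4, np.float64(47.5), array([509.5, 298. ]))
(137, array([516.1,  61.4]), array([6.2, 5.6]), 10.7, np.float64(51.5), array([515.8,  60.6]))
```

Call:
jog_arm([
  [[0,0,-5],[0,0,0],0.47],
  [[0,0,-7.5],[0,0,0],0.47],
  [[0,0,-7.5],[0,0,0],0.47],
  [[0,0,-7.5],[0,0,0],0.47],
  [[0,0,-9.5],[0,0,0],0.47],
  [[0,0,-11.5],[0,0,0],0.47],
  [[0,0,-12.5],[0,0,0],0.47],
  [[0,0,-13.05],[0,0,0],0.47],
])

```text
clock: 11.6
position: [0.5736, -0.1348, 0.0223]
ee_rot: [0.014, 3.14, 0.0]
force: [-0.1, 0.1, 0.9]
width: 0.471
gripper_force: 0.0
```

Call:
jog_arm([
  [[0,0,0],[0,0,0],0.47],
  [[0,0,0],[0,0,0],0.47],
  [[0,0,0],[0,0,0],0.1],
  [[0,0,0],[0,0,0],0.1],
  [[0,0,0],[0,0,0],0.1],
  [[0,0,0],[0,0,0],0.1],
  [[0,0,0.5],[0,0,0],0.1],
  [[0,0,1.5],[0,0,0],0.1],
])

```text
clock: 12.6
position: [0.5726, -0.135, 0.0369]
ee_rot: [-0.015, -3.141, -0.0]
force: [0.4, -0.4, -0.8]
width: 0.262
gripper_force: 12.0
```

Call:
jog_arm([
  [[0,0,5],[0,0,0],0.1],
  [[-1,5,8],[0,0,-1],0.1],
  [[-2,11,8],[0,0,-2],0.1],
  [[-3,17,8],[0,0,-3],0.1],
  [[-4,22,8],[0,0,-4],0.1],
  [[-5.5,27,8],[0,0,-4.7],0.1],
  [[-6.5,32,8],[0,0,-4.7],0.1],
  [[-7.2,36,8],[0,0,-4.7],0.1],
])

```text
clock: 13.6
position: [0.5003, 0.2274, 0.1175]
ee_rot: [0.141, 3.138, 0.001]
force: [1.1, 0.3, -0.9]
width: 0.259
gripper_force: 12.0
```

Call:
jog_arm([
  [[0,0.95,0],[0,0,0],0.1],
  [[0,0.95,0],[0,0,0],0.1],
  [[0,0.95,0],[0,0,0],0.1],
  [[0,0.95,-2],[0,0,0],0.1],
  [[0,0.95,-4],[0,0,0],0.1],
  [[0,0.95,-4],[0,0,0],0.1],
  [[0,0.95,-4],[0,0,0],0.1],
  [[0,0.95,-4],[0,0,0],0.1],
])

```text
clock: 14.6
position: [0.5017, 0.2343, 0.0776]
ee_rot: [0.144, 3.137, 0.001]
force: [0.2, 0.6, 0.3]
width: 0.258
gripper_force: 12.0
```

```bash
python3 - <<'E'
from h import *
s=arm.observe();print(s['position'],s['width'],s['gripper_force'],R.from_rotvec(s['ee_rot']).as_matrix().round(4)[:,1])
d=snap('top','t3');W=cloud(d)
[print(r) for r in rects(W,(.4,.62,.2,.28),.06,.11,10)]
E
```

```text
[0.50165114 0.23433372 0.0776281 ] 0.25795256270393413 11.99951022863388 [9.180e-02 9.958e-01 8.000e-04]
(152, array([460.4, 238.4]), array([25.1, 22.4]), 83.1, np.float64(96.5), array([461., 237.]))
```

Call:
jog_arm([
  [[0,0,-2],[0,0,0],0.1],
  [[0,0,-3.5],[0,0,0],0.1],
  [[0,0,-4.6],[0,0,0],0.1],
  [[0,0,-5],[0,0,0],0.1],
  [[0,0,-5.2],[0,0,0],0.1],
  [[0,0,-5.3],[0,0,0],0.1],
  [[0,0,-5.4],[0,0,0],0.1],
  [[0,0,-5.4],[0,0,0],0.1],
])

```text
clock: 15.65
position: [0.5011, 0.2345, 0.0229]
ee_rot: [0.143, 3.138, 0.0]
force: [-0.6, 0.1, -0.5]
width: 0.26
gripper_force: 12.0
```

Call:
jog_arm([
  [[-0.02,0,0],[0,0,0],0.1],
  [[-0.02,0,0],[0,0,0],0.1],
  [[-0.02,0,-0.04],[0,0,0],0.1],
  [[-0.02,0,-0.08],[0,0,0],0.1],
  [[-0.02,0,-0.08],[0,0,0],0.1],
])

```text
clock: 16.27
position: [0.5009, 0.2346, 0.0228]
ee_rot: [0.143, 3.138, 0.001]
force: [-3.0, -1.6, 12.4]
width: 0.26
gripper_force: 12.0
```

Call:
jog_arm([
  [[0,0,0.07],[0,0,0],0.28],
  [[0,0,0.07],[0,0,0],0.36],
  [[0,0,0.07],[0,0,0],0.4],
  [[0,0,0.07],[0,0,0],0.4],
  [[0,0,2],[0,0,0],0.4],
  [[0,0,6],[0,0,0],0.4],
  [[0,0,11],[0,0,0],0.47],
  [[0,0,13],[0,0,0],0.47],
])

```text
clock: 17.27
position: [0.502, 0.2349, 0.1547]
ee_rot: [0.144, 3.135, 0.003]
force: [0.1, -1.2, -1.1]
width: 0.466
gripper_force: 0.0
```

Call:
jog_arm([
  [[1,-6,1],[0,0,1],0.47],
  [[2,-12,1],[0,0,2],0.47],
  [[3,-18,1],[0,0,3],0.47],
  [[4,-24,1],[0,0,5],0.47],
  [[5.5,-30,1],[0,0,6.7],0.47],
  [[6.5,-36,1],[0,0,6.7],0.47],
  [[7.7,-42,0],[0,0,6.7],0.47],
  [[7.7,-43.7,0],[0,0,6.7],0.47],
])

```text
clock: 18.27
position: [0.5768, -0.2077, 0.1512]
ee_rot: [0.031, -3.14, 0.003]
force: [-0.6, 0.3, -0.3]
width: 0.472
gripper_force: 0.0
```

Call:
jog_arm([
  [[0,0,-5],[0,0,0],0.47],
  [[0,0,-7.5],[0,0,0],0.47],
  [[0,0,-7.5],[0,0,0],0.47],
  [[0,0,-7.5],[0,0,0],0.47],
  [[0,0,-9.5],[0,0,0],0.47],
  [[0,0,-11.5],[0,0,0],0.47],
  [[0,0,-12.5],[0,0,0],0.47],
  [[0,0,-13],[0,0,0],0.47],
])

```text
clock: 19.27
position: [0.5783, -0.2025, 0.0225]
ee_rot: [-0.041, 3.14, -0.0]
force: [0.8, -0.0, 1.3]
width: 0.47
gripper_force: 0.0
```

Call:
jog_arm([
  [[0,0,0],[0,0,0],0.47],
  [[0,0,0],[0,0,0],0.47],
  [[0,0,0],[0,0,0],0.1],
  [[0,0,0],[0,0,0],0.1],
  [[0,0,0],[0,0,0],0.1],
  [[0,0,0],[0,0,0],0.1],
  [[0,0,0.5],[0,0,0],0.1],
  [[0,0,1.5],[0,0,0],0.1],
])

```text
clock: 20.27
position: [0.5774, -0.2025, 0.0371]
ee_rot: [0.04, -3.14, -0.0]
force: [-0.2, 1.0, 0.3]
width: 0.282
gripper_force: 12.0
```

Call:
jog_arm([
  [[0,0,5],[0,0,0],0.1],
  [[-1,5,8],[0,0,-1],0.1],
  [[-2,11,8],[0,0,-2],0.1],
  [[-3,17,8],[0,0,-4],0.1],
  [[-4.5,22,8],[0,0,-5.5],0.1],
  [[-6,27,8],[0,0,-6.7],0.1],
  [[-7.5,32,8],[0,0,-6.7],0.1],
  [[-8.4,36,8],[0,0,-6.7],0.1],
])

```text
clock: 21.28
position: [0.4929, 0.1597, 0.1177]
ee_rot: [0.141, 3.138, 0.001]
force: [0.5, -0.4, 0.7]
width: 0.284
gripper_force: 12.0
```

Call:
jog_arm([
  [[0,0.9,0],[0,0,0],0.1],
  [[0,0.9,0],[0,0,0],0.1],
  [[0,0.9,0],[0,0,0],0.1],
  [[0,0.9,-2],[0,0,0],0.1],
  [[0,0.9,-4],[0,0,0],0.1],
  [[0,0.9,-4],[0,0,0],0.1],
  [[0,0.9,-4],[0,0,0],0.1],
  [[0,0.9,-4],[0,0,0],0.1],
])

```text
clock: 22.28
position: [0.4944, 0.1663, 0.0778]
ee_rot: [0.144, 3.137, 0.001]
force: [-0.6, 0.1, 0.1]
width: 0.282
gripper_force: 12.0
```

Call:
jog_arm([
  [[0,0,-2],[0,0,0],0.1],
  [[0,0,-3.5],[0,0,0],0.1],
  [[0,0,-4.6],[0,0,0],0.1],
  [[0,0,-5],[0,0,0],0.1],
  [[0,0,-5.2],[0,0,0],0.1],
  [[0,0,-5.3],[0,0,0],0.1],
  [[0,0,-5.35],[0,0,0],0.1],
  [[0,0,-5.35],[0,0,0],0.1],
])

```text
clock: 23.28
position: [0.4939, 0.1665, 0.0236]
ee_rot: [0.143, 3.138, 0.0]
force: [1.0, 0.1, -0.0]
width: 0.284
gripper_force: 12.0
```

Call:
jog_arm([
  [[-0.02,0,0],[0,0,0],0.1],
  [[-0.02,0,0],[0,0,0],0.1],
  [[-0.02,0,0],[0,0,0],0.1],
  [[-0.02,0,-0.05],[0,0,0],0.1],
  [[-0.02,0,-0.1],[0,0,0],0.1],
  [[-0.02,0,-0.1],[0,0,0],0.1],
])

```text
clock: 24.02
position: [0.4936, 0.1665, 0.0231]
ee_rot: [0.144, 3.138, 0.001]
force: [-2.3, -1.2, 9.3]
width: 0.286
gripper_force: 12.0
```

Contact felt (9 N), so I release and go for the classical bridge.

Call:
jog_arm([
  [[0,0,0.07],[0,0,0],0.31],
  [[0,0,0.07],[0,0,0],0.38],
  [[0,0,0.07],[0,0,0],0.42],
  [[0,0,0.07],[0,0,0],0.42],
  [[0,0,2],[0,0,0],0.42],
  [[0,0,6],[0,0,0],0.42],
  [[0,0,11],[0,0,0],0.47],
  [[0,0,13],[0,0,0],0.47],
])

```text
clock: 25.02
position: [0.4947, 0.1668, 0.1551]
ee_rot: [0.143, 3.135, 0.003]
force: [-0.3, -0.2, -0.7]
width: 0.468
gripper_force: 0.0
```

Call:
jog_arm([
  [[1,-6,1],[0,0,1],0.5],
  [[2,-12,1],[0,0,3],0.5],
  [[3,-18,1],[0,0,5],0.5],
  [[4,-24,1],[0,0,7],0.5],
  [[5.5,-30,1],[0,0,9],0.5],
  [[6.8,-36,1],[0,0,10.3],0.5],
  [[8.1,-42,0],[0,0,10.3],0.5],
  [[8.1,-43.65,0],[0,0,10.3],0.5],
])

```text
clock: 26.02
position: [0.5734, -0.2751, 0.1516]
ee_rot: [0.131, -3.137, 0.003]
force: [-0.3, 0.5, -0.4]
width: 0.497
gripper_force: 0.0
```

Call:
jog_arm([
  [[0,0,-5],[0,0,0],0.5],
  [[0,0,-7.5],[0,0,0],0.5],
  [[0,0,-7.5],[0,0,0],0.5],
  [[0,0,-7.5],[0,0,0],0.5],
  [[0,0,-9.5],[0,0,0],0.5],
  [[0,0,-11.5],[0,0,0],0.5],
  [[0,0,-12.5],[0,0,0],0.5],
  [[0,0,-13.05],[0,0,0],0.5],
])

```text
clock: 27.02
position: [0.5741, -0.2699, 0.0209]
ee_rot: [0.139, -3.137, -0.001]
force: [0.3, 0.7, 0.4]
width: 0.5
gripper_force: 0.0
```

Call:
jog_arm([
  [[0,0,0],[0,0,0],0.5],
  [[0,0,0],[0,0,0],0.5],
  [[0,0,0],[0,0,0],0.1],
  [[0,0,0],[0,0,0],0.1],
  [[0,0,0],[0,0,0],0.1],
  [[0,0,0],[0,0,0],0.1],
  [[0,0,0.5],[0,0,0],0.1],
  [[0,0,1.5],[0,0,0],0.1],
])

```text
clock: 28.02
position: [0.5742, -0.2699, 0.0371]
ee_rot: [0.139, -3.138, -0.001]
force: [0.3, -0.4, -0.9]
width: 0.304
gripper_force: 12.0
```

Call:
jog_arm([
  [[0,0,5],[0,0,0],0.1],
  [[-1,5,8],[0,0,-2],0.1],
  [[-2,11,8],[0,0,-4],0.1],
  [[-3,17,8],[0,0,-6],0.1],
  [[-4.5,22,8],[0,0,-8],0.1],
  [[-6,27,8],[0,0,-10.3],0.1],
  [[-7.5,32,8],[0,0,-10.3],0.1],
  [[-8.7,36,8],[0,0,-10.3],0.1],
])

```text
clock: 29.02
position: [0.487, 0.0922, 0.1176]
ee_rot: [0.141, 3.138, 0.001]
force: [0.4, -0.1, 0.4]
width: 0.305
gripper_force: 12.0
```

Call:
jog_arm([
  [[0,0.9,0],[0,0,0],0.1],
  [[0,0.9,0],[0,0,0],0.1],
  [[0,0.9,0],[0,0,0],0.1],
  [[0,0.9,-2],[0,0,0],0.1],
  [[0,0.9,-4],[0,0,0],0.1],
  [[0,0.9,-4],[0,0,0],0.1],
  [[0,0.9,-4],[0,0,0],0.1],
  [[0,0.9,-4],[0,0,0],0.1],
])

```text
clock: 30.02
position: [0.4882, 0.0987, 0.0777]
ee_rot: [0.144, 3.137, 0.001]
force: [0.8, -0.5, -0.3]
width: 0.305
gripper_force: 12.0
```

Call:
jog_arm([
  [[0,0,-2],[0,0,0],0.1],
  [[0,0,-3.5],[0,0,0],0.1],
  [[0,0,-4.6],[0,0,0],0.1],
  [[0,0,-5],[0,0,0],0.1],
  [[0,0,-5.2],[0,0,0],0.1],
  [[0,0,-5.3],[0,0,0],0.1],
  [[0,0,-5.35],[0,0,0],0.1],
  [[0,0,-5.35],[0,0,0],0.1],
])

```text
clock: 31.02
position: [0.4877, 0.099, 0.0236]
ee_rot: [0.143, 3.138, 0.0]
force: [0.5, -0.1, -0.6]
width: 0.302
gripper_force: 12.0
```

Call:
jog_arm([
  [[-0.02,0,0],[0,0,0],0.1],
  [[-0.02,0,0],[0,0,0],0.1],
  [[-0.02,0,0],[0,0,0],0.1],
  [[-0.02,0,-0.05],[0,0,0],0.1],
  [[-0.02,0,-0.1],[0,0,0],0.1],
  [[-0.02,0,-0.1],[0,0,0],0.1],
])

```text
clock: 31.78
position: [0.4874, 0.099, 0.023]
ee_rot: [0.144, 3.138, 0.001]
force: [-2.6, 0.5, 10.8]
width: 0.304
gripper_force: 12.0
```

Call:
jog_arm([
  [[0,0,0.07],[0,0,0],0.33],
  [[0,0,0.07],[0,0,0],0.4],
  [[0,0,0.07],[0,0,0],0.44],
  [[0,0,0.07],[0,0,0],0.44],
  [[0,0,2],[0,0,0],0.44],
  [[0,0,6],[0,0,0],0.44],
  [[0,0,11],[0,0,0],0.44],
  [[0,0,17],[0,0,0],0.44],
])

```text
clock: 32.78
position: [0.4866, 0.0988, 0.1935]
ee_rot: [-0.143, -3.137, 0.002]
force: [1.6, 1.2, 0.0]
width: 0.439
gripper_force: 0.0
```

Call:
jog_arm([
  [[4.5,10,10],[0,0,0],0.44],
  [[4.5,10,10],[0,0,0],0.44],
  [[4.5,10,10],[0,0,0],0.44],
  [[4.5,10,10],[0,0,0],0.44],
  [[4.5,10,10],[0,0,0],0.44],
  [[4.5,10,10],[0,0,0],0.44],
  [[4.5,10,10],[0,0,0],0.44],
  [[4.5,10,10],[0,0,0],0.44],
])

```text
clock: 33.78
position: [0.5322, 0.1986, 0.2922]
ee_rot: [-0.144, -3.138, 0.0]
force: [-0.3, 0.1, -0.3]
width: 0.442
gripper_force: 0.0
```

```bash
cat > chk.py <<'E'
from h import *
import sys
d=snap('wrist',sys.argv[1]);W=cloud(d)
th=np.radians(-5.3);Q=np.array([[np.cos(th),-np.sin(th)],[np.sin(th),np.cos(th)]])
print(d['s']['position'],d['s']['clock'])
R0=rects(W,(.35,.65,.03,.36),.0395,.056,150)
for r in R0: print(r[:5],'rack frame',(Q.T@(np.array(r[1])-[497,200.5])).round(1))
print('dow');[print(r[:3]) for r in rects(W,(.35,.7,.03,.5),.05,.07,12)]
E
python3 chk.py w4
```

```text
[0.5322327  0.1986102  0.29223808] 33.775
(2938, array([506.1, 301.8]), array([151.3,  38.2]), -5.4, np.float64(46.2)) rack frame [ -0.3 101.7]
(1394, array([499.9, 234.6]), array([98.3, 24.2]), -5.2, np.float64(45.0)) rack frame [-0.3 34.2]
(2384, array([493.2, 166.4]), array([149.6,  26.2]), -5.1, np.float64(45.4)) rack frame [ -0.6 -34.3]
(2714, array([486.6,  99.5]), array([184.5,  29.1]), -5.4, np.float64(42.2)) rack frame [  -1.  -101.5]
dow
(27, array([477.3, 339. ]), array([5. , 4.9]))
(26, array([541.3, 332.8]), array([5.4, 5.4]))
(23, array([471.7, 271.6]), array([5.5, 4.7]))
(22, array([534.4, 265.7]), array([5.6, 5. ]))
(20, array([465.6, 204. ]), array([4.8, 4.8]))
(22, array([528. , 198.2]), array([5.4, 5.1]))
(21, array([459.2, 136.1]), array([4.9, 4.5]))
(21, array([521.7, 130.1]), array([5.2, 5. ]))
(26, array([452. ,  68.7]), array([5.4, 5. ]))
(26, array([516.8,  63.2]), array([5.9, 5. ]))
```

View pics/w4.png

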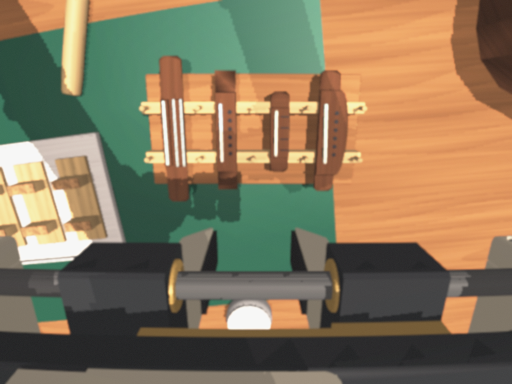

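All four bridges lie centred in their bays: classical (173,127), pyramid (226,130), ukulele (280,131), belly (331,130) in the mirrored picture. Each is within 1 mm and 0.2° of its target, and the gripper is clear.

```bash
python3 -c "
from cell import arm; print(arm.sign_off())"
```

```text
the job is handed in; nothing more can be done
None
```

All four bridges are on the drying rack in their original left-to-right order (belly, ukulele, pyramid, classical), each measured within about 1 mm and 0.2° of its bay centre, and the job was handed in at about 34 s of the 90 s limit.

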